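# Flip down a board carrier's side stand and hold the carrier upright

## Task

The aluminium carrier with the circuit board in it is leaning back on the stack of two boards. While it still leans there, swing the folded side stand at its left end out and down over its spring's dead centre until it snaps against its lower stop; then take the carrier by the carry bar along its top, bring it upright off the stack, standing flat on the bench, and keep hold of the bar so that it cannot tip while I clip on the test leads. Finish while still gripping it, leaving the side cutters, the spool and the other things on the bench where they are.

Things in the scene. Friction and masses are not known exactly. Their poses are not given: they have to be found in the camera images.
- carrier: Loose aluminium frame with a circuit board clamped in it, 0.75-1 kg, 322 mm long, 18 thick, 220 tall. Origin: centre of its underside. Axes: z up the posts, y along it to the left end, x to its back; the front (-x) faces the robot. It starts leaning back (top away from the robot) 0.32 rad: back lower edge (x=+9 mm) on the bench, back on the stack. Upright, it is front-heavy and tips at a touch.
- board: The green circuit board with rows of grey heat sinks, fixed in the carrier: in the carrier's axes it fills x -30 to +9, y -140 to +136, z 16 to 182 mm; the bars and posts round it fill x -9 to +9. A 20 mm gap lies between board and carry bar. Origin: middle of the board's back face.
- bar_mid (a point): Middle of the carry bar, the carrier's bare top bar, 18 x 18 mm in section with rounded edges, 322 mm long, z 202 to 220 mm in the carrier's axes (this point: z 211). The carrier is taken and held by it, across the 18 mm.
- hub_pin (a point): The pin the side stand turns on, in front of the carrier's left post: (-22, 152, 110) mm in the carrier's axes. It points to the front and 0.225 rad up: direction (-0.975, 0, 0.223) in the carrier's axes. A coil spring is hooked on just below and right of it.
- side_stand (a joint): Swing of the side stand, a 13 mm thick steel leg, in rad. 0: folded up along the left post (start); 3.22: down on its stop. It turns right-handed about the pin: from up, out beyond the carrier's left end (level half way), then down. The spring pulls it back to 0 before dead centre at 1.57 and snaps it to 3.22 beyond; about 1 N at the foot moves it.
- foot (a point): Middle of the black rubber foot (18 mm across, 22 long) at the leg's end, 108 mm from the pin. In the carrier's axes: folded up (-22, 152, 218) mm, 4 mm clear in front of the carry bar's left end; down (-69, 144, 13) mm, its underside 3 mm off the bench when the carrier stands upright.
- stack: Two circuit boards lying flat one on the other, 170 x 280 mm and 92 mm high together, fixed. Origin: centre of the underside; x to the back, y to the left. The carrier leans on its front upper edge (x = -82 mm).
- side_cutters: Loose side cutters with red handles, 109 x 58 x 12 mm, lying in front of the carrier. To be left alone.
- spool: Loose dark grey solder spool, 60 mm across and 34 mm tall, standing on the blue mat to the left. To be left alone.

How it is judged:
By the outcome, as a careful person would: the job done as asked, in the order asked, and still so for the second after the job is handed in, while the arm keeps its last pose, push and grip.
It also fails if it takes over 48 s, if anything falls off the work surface, if the arm or the gripper's body presses on something with over 40 N, if the wrist force passes 120 N, or if a joint passes its speed limit or range.

## Robot

A 6-joint arm with a two-finger parallel gripper is mounted at the origin on a cart in front of the work surface, level with it; the furniture and walls round the work are solid. World frame = base frame: x ahead of the robot, y to its left, z up, the work surface at z = 0. Lengths are in m, angles in rad, forces in N, time in s.
With the tool pointing down it reaches from about 0.25 to 0.775 m from the base axis. Payload 4 kg.
Tool frame: the origin (TCP) lies on the centre line of the jaws, within the pads' length; the fingertips stand 8 mm ahead of it and the grasp point (between the pads) lies 11 mm behind it; z points along the fingers, y is the direction in which the jaws open and shut (so a half turn about z gives the same grasp; the last joint's range is limited). The gripper opens to 94 mm and grips with 3 to 60 N. Pads are 16 mm wide; open, the fingers measure 119 mm over their backs; the gripper's body (75 mm by 177 mm) begins 78 mm behind the grasp point.
Start: joints at [-1.345, 0.087, 1.371, -0, 1.684, -0.103], TCP at [0.178, -0.521, 0.214] pointing down, gripper open.
Joint ranges: [-3.1, 3.1], [-0.76, 2.03], [0.27, 2.55], [-1.08, 4.22], [0.17, 2.65], [-2.57, 2.57]. Speed limits (rad/s): [2.79, 2.79, 3.14, 3.14, 3.14, 3.14].

## Interface

Orientations are given as [roll, pitch, yaw] about the fixed x, y, z axes, in that order (R = Rz(yaw) Ry(pitch) Rx(roll)).
In Python, from bench import robot, cams, close_job gives the robot as it stands.
- The arm moves only by the tool arm_command, never from a script. Its argument "plan" is one flat list of numbers, 7 for each row, row after row: the shift along the tool's x, y, z in cm, then the turn, a rotation vector about the tool's x, y, z in degrees, then the closure, from 0 (fully open) to 1 (shut). A call has 1 to 8 rows; each row shifts and turns the commanded pose from where the row before left it, along the tool's axes as they then stand; what a row does not reach is not made up. A row lasts 1/8 s, in which the tool goes at most 62.5 mm and 10.7 degrees, less where a joint would pass 70% of its speed; a pose out of reach is approached as far as the arm can. A call with a gripper value outside its range is refused whole. The fingers move at their own pace and stop on an object; the grip force is fixed at half the most. Time passes only in rows, so rows that do not move let the fingers close. It gives the time, the measured TCP pose, the force and the opening at its end, in the units of the state.
- robot.get_obs(): the state, without advancing time (a new reading comes with each control period).
- cams.snapshot(name): name is "scene" or "side" or "wrist"; returns a dict with "pixels" (400x640x3 uint8, red, green, blue), "fov_y" (degrees; the focal length in pixels is half the picture's height over the tangent of half this angle, whatever the lens; pixels are square), "cx", "cy" (the principal point, pixels), "camera_from_world" (4x4, takes a point from world to camera coordinates); the wrist camera has in their place "tool_from_camera" (4x4, takes a point from camera to tool coordinates, whose origin is the TCP and whose axes are the flange's). Camera axes: x right, y up, looking along -z (the intrinsics and any distortion apply to the point x, -y, -z); pixel columns grow to the right and rows downward; lengths in m; the calibration is good to about 2 mm. The wrist camera is an equidistant fisheye: a pixel r from the principal point sees the ray r / f radians off the axis. A picture is of the moment at which its call begins: read the wrist's pose just before it. There is no depth.
- close_job(): hands the job in, once; it reports no verdict.
The state is a dict: "time": time; "joint_positions": joint angles; "qvel": joint speeds; "joint_torque": joint torques, N m; "tool_pos": TCP position; "ee_rot": TCP orientation; "wrist_force": force on the tool from outside, world axes, zero at the start; "wrist_torque": the same for the moment, N m; "width": finger opening in m.
Only numpy, scipy, OpenCV 4.12 (cv2) and the standard library are available. Lean on these libraries where they do the work, as an engineer would, in place of code of your own. Each camera call takes 0.05 s, during which the arm holds its last target.

## Working session

There is one attempt and no reset: what is moved stays moved. The work goes in short steps, Python scripts to look and compute and a tool call to move; the robot and the scene stay as the last step left them, time stands still between calls to the robot, and variables do not carry over. Pictures are saved under pics/ and viewed, and the job is handed in when it is done.

Besides the shell and the picture viewer there is one more tool, called after "Request:" as name(argument=value, ...) on one line, values as JSON. arm_command: Moves the arm, as the interface text tells. Its arguments: {"type":"object","properties":{"plan":{"type":"array","items":{"type":"number"}}},"required":["plan"]}

```bash
ls; mkdir -p pics
python3 - <<'E'
from bench import robot,cams
import cv2
o=robot.get_obs();print(o)
for n in("scene","side","wrist"):
    s=cams.snapshot(n);cv2.imwrite(f"pics/{n}0.png",s["pixels"][:,:,::-1]);print({k:v for k,v in s.items() if k!="pixels"})
E
```

```text
pics
{'time': 0.0, 'joint_positions': array([-1.34511013e+00,  8.79400927e-02,  1.37226359e+00, -1.36224616e-05,
        1.68357495e+00, -1.03074837e-01]), 'qvel': array([-3.12562828e-05, -1.09840655e-03,  9.26218550e-04,  1.23397273e-03,
       -1.41784371e-03, -4.53926837e-04]), 'joint_torque': array([-1.97444111e-03, -3.40181100e+01, -3.02427471e+01,  7.15952972e-02,
        3.31034989e-02, -1.76151698e-04]), 'tool_pos': array([ 0.17746357, -0.52002127,  0.21230757]), 'ee_rot': array([-3.13941689e+00, -2.11452871e-04,  3.28759283e-01]), 'wrist_force': array([-0.37214122,  0.2980402 , -0.22717296]), 'wrist_torque': array([ 0.07729301, -0.00986409,  0.05061322]), 'width': 0.09382454535275225}
{'fov_y': 53.36531001747735, 'cx': 320.1299669597896, 'cy': 200.28518716860017, 'camera_from_world': array([[-0.89631517, -0.44334324, -0.00811743,  0.63488383],
       [ 0.28065727, -0.58139269,  0.76368451, -0.22273809],
       [-0.34329378,  0.6822238 ,  0.64553859, -0.84909241],
       [ 0.        ,  0.        ,  0.        ,  1.        ]])}
{'fov_y': 51.08761608005062, 'cx': 323.1940555634668, 'cy': 202.08959149172446, 'camera_from_world': array([[-0.95794483, -0.28682469,  0.00856124,  0.63786898],
       [ 0.19018776, -0.61228802,  0.76741905, -0.1801626 ],
       [-0.21487278,  0.73677335,  0.64108869, -1.03215569],
       [ 0.        ,  0.        ,  0.        ,  1.        ]])}
{'fov_y': 65.70646984690485, 'cx': 321.0196177186009, 'cy': 200.39481492227065, 'tool_from_camera': array([[ 1.45911652e-04,  9.69627130e-01,  2.44587833e-01,
         7.07915756e-02],
       [ 9.99999938e-01, -2.19818792e-04,  2.74873123e-04,
        -1.34604328e-03],
       [ 3.20289440e-04,  2.44587778e-01, -9.69627102e-01,
        -1.70520087e-01],
       [ 0.00000000e+00,  0.00000000e+00,  0.00000000e+00,
         1.00000000e+00]])}
```

View pics/scene0.png

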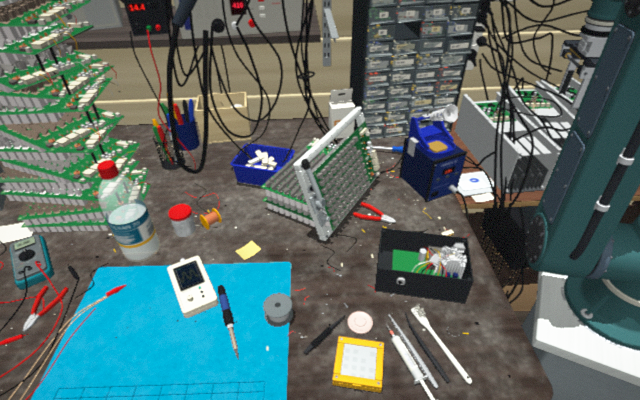

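View pics/side0.png

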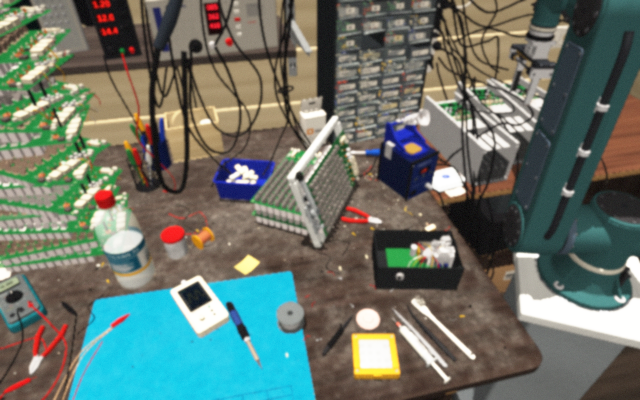

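View pics/wrist0.png

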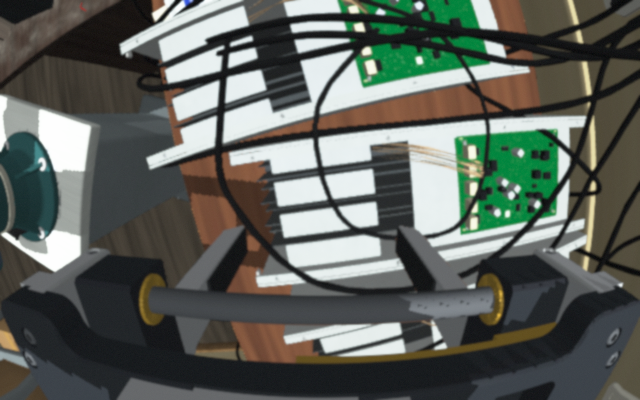

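Run:
```python
import cv2
a=cv2.imread("pics/scene0.png")[95:250,250:410];cv2.imwrite("pics/sz0.png",cv2.resize(a,None,fx=3.8,fy=3.8,interpolation=cv2.INTER_CUBIC))
a=cv2.imread("pics/side0.png")[105:260,240:400];cv2.imwrite("pics/dz0.png",cv2.resize(a,None,fx=3.8,fy=3.8,interpolation=cv2.INTER_CUBIC))
```

```text
(no output)
```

View pics/sz0.png

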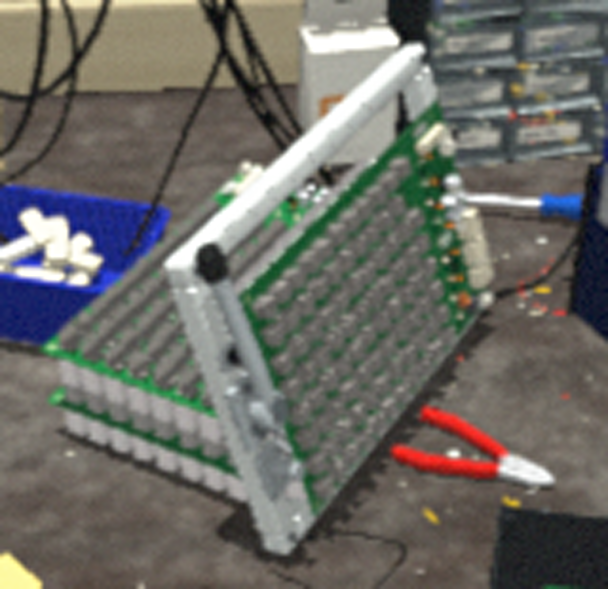

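View pics/dz0.png

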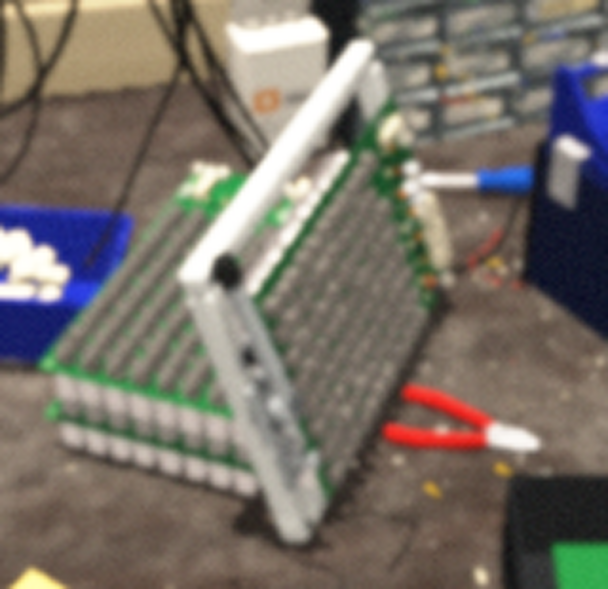

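```bash
cat > h.py <<'E'
import numpy as np
from scipy.optimize import least_squares
from scipy.spatial.transform import Rotation as Rr
def proj(s,P):
    P=np.atleast_2d(P);T=s["camera_from_world"];c=P@T[:3,:3].T+T[:3,3]
    f=200/np.tan(np.radians(s["fov_y"]/2))
    return np.c_[s["cx"]+f*c[:,0]/-c[:,2],s["cy"]+f*c[:,1]/c[:,2]]
def ray(s,u,v):
    f=200/np.tan(np.radians(s["fov_y"]/2));T=s["camera_from_world"]
    d=T[:3,:3].T@np.array([(u-s["cx"])/f,-(v-s["cy"])/f,-1]);return -T[:3,:3].T@T[:3,3],d/np.linalg.norm(d)
def car(p,lean=0.32):
    """carrier pose; p = x,y of back lower edge middle (world), yaw"""
    R=Rr.from_euler('z',p[2]).as_matrix()@Rr.from_euler('y',lean).as_matrix()
    return R,np.array([p[0],p[1],0])-R@np.array([.009,0,0])
def cw(p,P,lean=0.32):
    R,t=car(p,lean);return np.atleast_2d(P)/1000@R.T+t
E
python3 - <<'E'
from h import *
from bench import cams,robot
S={n:cams.snapshot(n) for n in("scene","side")}
ob=[("scene",(9,161,0),268,553),("scene",(9,161,220),168,265),("scene",(9,-161,220),405,43),("scene",(-9,-161,220),423,45),("scene",(-33,152,218),212,263),
("side",(9,161,0),285,542),("side",(9,161,220),183,278),("side",(9,-161,220),354,41),("side",(-9,-161,220),373,45),("side",(-33,152,218),228,270)]
off={"scene":(250,95),"side":(240,105)}
def res(p):
    return np.concatenate([proj(S[n],cw(p,P))[0]-np.array(((u+.5)/3.8-.5+off[n][0],(v+.5)/3.8-.5+off[n][1])) for n,P,u,v in ob])
r=least_squares(res,[.6,0,0],loss='soft_l1');print(r.x,res(r.x).reshape(-1,2).round(1))
p=r.x
for n,P in dict(foot=(-22,152,218),hub=(-22,152,110),bar=(0,0,211),barL=(0,161,211),barR=(0,-161,211),down=(-69,144,13),A=(9,161,0)).items(): print(n,cw(p,P).round(3))
for n in S:
  for u,v,nm in [(0,0,'')]:pass
def pl(n,u,v,z):
    c,d=ray(S[n],u,v);return (c+d*(z-c[2])/d[2]).round(3)
print("cutters",pl("scene",356,206,.01),pl("scene",395,219,.01),"spool",pl("scene",278,300,.034),"blackbox",pl("scene",378,235,.06),pl("scene",470,240,.06))
E
```

```text
[ 0.64651419 -0.05415724 -0.06667205] [[-0.6 -0.1]
 [-1.7 -0.3]
 [-0.6  0. ]
 [ 0.4 -1. ]
 [ 4.  -0.8]
 [ 0.   0.8]
 [-1.1  0.4]
 [-0.1  0.8]
 [ 0.5 -0.9]
 [ 4.5  0.2]]
foot [[0.696 0.095 0.217]]
hub [[0.662 0.097 0.114]]
bar [[ 0.704 -0.058  0.203]]
barL [[0.715 0.103 0.203]]
barR [[ 0.693 -0.219  0.203]]
down [[0.586 0.094 0.037]]
A [[0.657 0.106 0.   ]]
cutters [ 0.621 -0.044  0.01 ] [ 0.509 -0.04   0.01 ] spool [0.643 0.328 0.034] blackbox [0.515 0.084 0.06 ] [0.32  0.007 0.06 ]
```

```bash
cat >> h.py <<'E'
def fit(S,ob,off,sc,x0=(.646,-.054,-.067)):
    def res(p):
        return np.concatenate([proj(S[n],cw(p,P))[0]-np.array(((u+.5)/sc-.5+off[n][0],(v+.5)/sc-.5+off[n][1])) for n,P,u,v in ob])
    r=least_squares(res,x0,loss='soft_l1');return r.x,res(r.x).reshape(-1,2).round(1)
def tool(yaw,tilt=0):
    """tool pointing down, jaws along yawed x; tilt>0 leans with carrier (rot about carrier y)"""
    return Rr.from_euler('z',yaw).as_matrix()@Rr.from_euler('y',tilt).as_matrix()@np.array([[0,1,0],[1,0,0],[0,0,-1.]])
def steps(p0,R0,wps):
    """wps list of (pos,R,nrows); print per-row cm/deg"""
    for p,R,n in wps:
        # equal rows: common rotvec in tool frame, shifts computed per row
        rv=Rr.from_matrix(R0.T@R).as_rotvec()/n; Rc=R0
        for i in range(n):
            d=Rc.T@((p-p0)/n)*100; print(d.round(2),np.degrees(rv).round(2)); Rc=Rc@Rr.from_rotvec(rv).as_matrix()
        p0,R0=np.array(p),R; print('--')
def now():
    from bench import robot
    o=robot.get_obs();return np.array(o["tool_pos"]),Rr.from_euler('xyz',o["ee_rot"]).as_matrix(),o
E
python3 - <<'E'
from h import *
from bench import cams
S={n:cams.snapshot(n) for n in("scene","side")}
ob=[("scene",(9,161,0),268,553),("scene",(9,161,220),168,265),("scene",(9,-161,220),405,43),("scene",(-9,-161,220),423,45),("scene",(-22,158,220),212,263),
("side",(9,161,0),285,542),("side",(9,161,220),183,278),("side",(9,-161,220),354,41),("side",(-9,-161,220),373,45),("side",(-22,158,220),228,270)]
p,r=fit(S,ob,{"scene":(250,95),"side":(240,105)},3.8);print(p,r)
for n,P in dict(foot=(-22,152,218),hub=(-22,152,110),bar=(0,0,211),barL=(0,161,211),down=(-69,144,13)).items(): print(n,cw(p,P).round(3))
p0,R0,o=now()
R1=tool(p[2])
print(R1)
steps(p0,R0,[(p0+[0,0,.16],R0,3),(np.array([.60,.06,.40]),R1,13)])
E
```

```text
[ 0.64566268 -0.05590942 -0.0596106 ] [[ 0.4 -0.3]
 [-0.7 -0.4]
 [-0.5 -0.2]
 [ 0.5 -1.2]
 [-0.6 -0.4]
 [ 1.   0.5]
 [-0.1  0.3]
 [-0.1  0.6]
 [ 0.5 -1.2]
 [ 0.1  1. ]]
foot [[0.694 0.093 0.217]]
hub [[0.66  0.096 0.114]]
bar [[ 0.703 -0.059  0.203]]
barL [[0.713 0.101 0.203]]
down [[0.584 0.092 0.037]]
[[ 0.0595753   0.99822381  0.        ]
 [ 0.99822381 -0.0595753   0.        ]
 [ 0.          0.         -1.        ]]
[ 0.   -0.   -5.33] [0. 0. 0.]
[ 0.   -0.   -5.33] [0. 0. 0.]
[ 0.   -0.   -5.33] [0. 0. 0.]
--
[ 4.52 -3.18 -0.2 ] [-0.   -0.   -5.21]
[ 4.79 -2.75 -0.2 ] [-0.   -0.   -5.21]
[ 5.02 -2.31 -0.2 ] [-0.   -0.   -5.21]
[ 5.21 -1.84 -0.2 ] [-0.   -0.   -5.21]
[ 5.35 -1.36 -0.21] [-0.   -0.   -5.21]
[ 5.45 -0.87 -0.21] [-0.   -0.   -5.21]
[ 5.51 -0.37 -0.21] [-0.   -0.   -5.21]
[ 5.52  0.13 -0.21] [-0.   -0.   -5.21]
[ 5.49  0.63 -0.21] [-0.   -0.   -5.21]
[ 5.41  1.13 -0.21] [-0.   -0.   -5.21]
[ 5.28  1.61 -0.21] [-0.   -0.   -5.21]
[ 5.11  2.09 -0.21] [-0.   -0.   -5.21]
[ 4.9   2.54 -0.21] [-0.   -0.   -5.21]
--
```

Fit is good (≤1.2 px). Lift and swing over.

Request:
arm_command(plan=[0,0,-5.3,0,0,0,0,0,0,-5.3,0,0,0,0,0,0,-5.3,0,0,0,0,4.5,-3.2,-0.2,0,0,-5.2,0.5,4.8,-2.7,-0.2,0,0,-5.2,1,5,-2.3,-0.2,0,0,-5.2,1,5.2,-1.8,-0.2,0,0,-5.2,1,5.3,-1.4,-0.2,0,0,-5.2,1])

```text
time: 1.35
tool_pos: [0.3404, -0.2966, 0.3827]
ee_rot: [3.141, -0.0, 0.785]
wrist_force: [0.5, -0.4, -0.4]
width: 0.0471
```

Request:
arm_command(plan=[5.4,-0.9,-0.2,0,0,-5.2,1,5.5,-0.4,-0.2,0,0,-5.2,1,5.5,0.1,-0.2,0,0,-5.2,1,5.5,0.6,-0.2,0,0,-5.2,1,5.4,1.1,-0.2,0,0,-5.2,1,5.3,1.6,-0.2,0,0,-5.2,1,5.1,2.1,-0.2,0,0,-5.2,1,4.9,2.5,-0.2,0,0,-5.2,1])

```text
time: 2.35
tool_pos: [0.5989, 0.0606, 0.3986]
ee_rot: [3.141, 0.0, 1.512]
wrist_force: [0.2, -1.0, 0.3]
width: 0.0005
```

Run:
```python
from h import *
from bench import cams
import cv2
p,R,o=now();print(p,o["ee_rot"],o["joint_positions"],o["width"])
s=cams.snapshot("wrist");cv2.imwrite("pics/wrist1.png",s["pixels"][:,:,::-1])
```

```text
[0.59890789 0.06063517 0.39859205] [3.14113120e+00 2.66641972e-04 1.51166219e+00] [ 6.90482212e-03  2.54797666e-01  8.10080290e-01 -3.38893024e-04
  2.07627182e+00  6.58747360e-02] 0.0005472135952118858
```

View pics/wrist1.png

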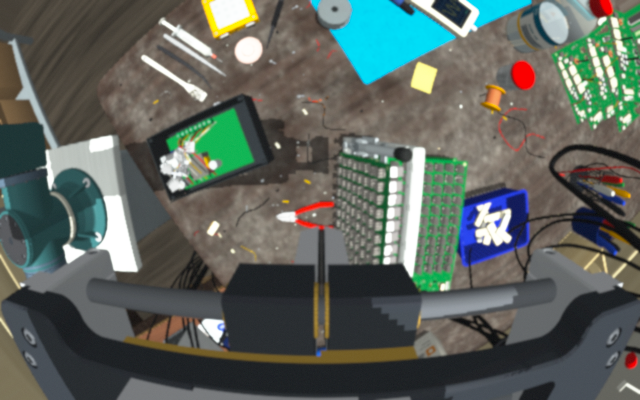

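```bash
cat >> h.py <<'E'
def wproj(s,p,R,P):
    P=np.atleast_2d(P);T=s["tool_from_camera"]
    c=((P-p)@R-T[:3,3])@T[:3,:3]
    f=200/np.tan(np.radians(s["fov_y"]/2)); q=np.c_[c[:,0],-c[:,1],-c[:,2]]
    r=np.hypot(q[:,0],q[:,1]);th=np.arctan2(r,q[:,2])
    return np.c_[s["cx"]+f*th*q[:,0]/r,s["cy"]+f*th*q[:,1]/r]
PC=(.6457,-.0559,-.0596)
E
python3 - <<'E'
from h import *
from bench import cams
import cv2
p,R,o=now();s=cams.snapshot("wrist");a=s["pixels"][:,:,::-1].copy()
a=cv2.resize(a[120:300,300:480],None,fx=3.2,fy=3.2,interpolation=cv2.INTER_CUBIC)
for P in [(9,161,220),(-9,161,220),(9,-161,220),(9,0,220),(-9,0,220),(-22,152,229),(-22,152,110),(9,161,0),(-9,161,0)]:
    u=wproj(s,p,R,cw(PC,P))[0];print(P,u.round(1));cv2.circle(a,tuple(int(x) for x in ((u-[300,120])*3.2)),3,(0,0,255),-1)
cv2.imwrite("pics/w1z.png",a)
E
```

```text
(9, 161, 220) [422.7 153.5]
(-9, 161, 220) [410.5 153.4]
(9, -161, 220) [396.2 363.4]
(9, 0, 220) [411.  275.6]
(-9, 0, 220) [399.8 278. ]
(-22, 152, 229) [405.2 162.1]
(-22, 152, 110) [360.3 152.2]
(9, 161, 0) [350.  141.8]
(-9, 161, 0) [340.8 141.8]
```

View pics/w1z.png

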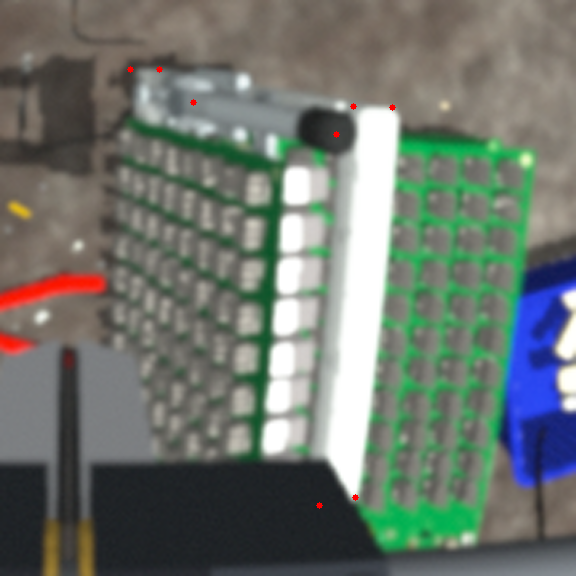

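Run:
```python
from h import *
p0,R0,o=now()
Rc,t=car(PC)
R1=tool(PC[2])
a=np.array([-.975,0,.223]);y=np.array([0,1,0]);u=np.array([.223,0,.975]);hub=np.array([-22,152,110.])
def tcp(th,s,off,fx):
    c=hub+a*s*.223+s*.975*(np.sin(th)*y+np.cos(th)*u)+off*(-np.cos(th)*y+np.sin(th)*u)
    c=c+np.array([fx,0,0])
    return (Rc@(c/1000)+t)+R1@np.array([-.008,0,-.008])
st=tcp(0,92,21,-6)
steps(p0,R0,[(st+[-.03,0,.06],R1,4),(st,R1,3)])
print(st)
prev=st
W=[]
for d in np.arange(0,125,8):
    th=np.radians(d); W.append((tcp(th,92-8*d/110,9.0,-6+6*min(1,d/90)),R1,1))
for w,d in zip(W,np.arange(0,125,8)): print(d,w[0].round(3),(R1.T@(w[0]-prev)*100).round(2)); prev=w[0]
```

```text
[0.12 1.29 3.09] [-0.06 -0.02  0.06]
[0.12 1.28 3.09] [-0.06 -0.02  0.06]
[0.12 1.28 3.09] [-0.06 -0.02  0.06]
[0.12 1.28 3.1 ] [-0.06 -0.02  0.06]
--
[0.06 1.   2.  ] [0. 0. 0.]
[0.06 1.   2.  ] [0. 0. 0.]
[0.06 1.   2.  ] [0. 0. 0.]
--
[0.68140696 0.06518812 0.21141543]
0 [0.682 0.077 0.211] [ 1.2 -0.   0. ]
8 [0.683 0.09  0.211] [1.25 0.05 0.04]
16 [0.684 0.102 0.209] [ 1.23 -0.04  0.19]
24 [0.683 0.114 0.206] [ 1.18 -0.12  0.33]
32 [0.682 0.125 0.201] [ 1.11 -0.2   0.46]
40 [0.68  0.135 0.195] [ 1.02 -0.28  0.59]
48 [0.677 0.145 0.188] [ 0.92 -0.35  0.7 ]
56 [0.673 0.153 0.18 ] [ 0.79 -0.41  0.8 ]
64 [0.669 0.16  0.172] [ 0.66 -0.46  0.88]
72 [0.664 0.165 0.162] [ 0.51 -0.49  0.94]
80 [0.659 0.169 0.152] [ 0.35 -0.52  0.99]
88 [0.654 0.171 0.142] [ 0.19 -0.54  1.01]
96 [0.648 0.172 0.132] [ 0.03 -0.58  1.  ]
104 [0.642 0.171 0.122] [-0.13 -0.58  0.99]
112 [0.637 0.168 0.113] [-0.29 -0.56  0.96]
120 [0.631 0.164 0.104] [-0.44 -0.53  0.91]
```

Request:
arm_command(plan=[0.1,1.3,3.1,0,0,0,1,0.1,1.3,3.1,0,0,0,1,0.1,1.3,3.1,0,0,0,1,0.1,1.3,3.1,0,0,0,1,0.1,1,2,0,0,0,1,0.1,1,2,0,0,0,1,0.1,1,2,0,0,0,1,0,0,0,0,0,0,1])

```text
time: 3.45
tool_pos: [0.68, 0.0608, 0.2116]
ee_rot: [-3.137, 0.0, 1.509]
wrist_force: [0.1, -0.1, -0.3]
width: 0.0005
```

Run:
```python
from h import *
from bench import cams
import cv2
p,R,o=now();print(p,o["ee_rot"],o["wrist_force"])
a=cams.snapshot("scene")["pixels"][75:255,230:420,::-1];b=cams.snapshot("wrist")["pixels"][60:300,240:480,::-1]
cv2.imwrite("pics/p2.png",np.hstack([cv2.resize(a,(422,400),interpolation=cv2.INTER_CUBIC),cv2.resize(b,(370,400))]))
```

```text
[0.67996737 0.06080062 0.21159963] [-3.13719002e+00  4.53437994e-04  1.50851108e+00] [ 0.05619132 -0.14563384 -0.27687893]
```

View pics/p2.png

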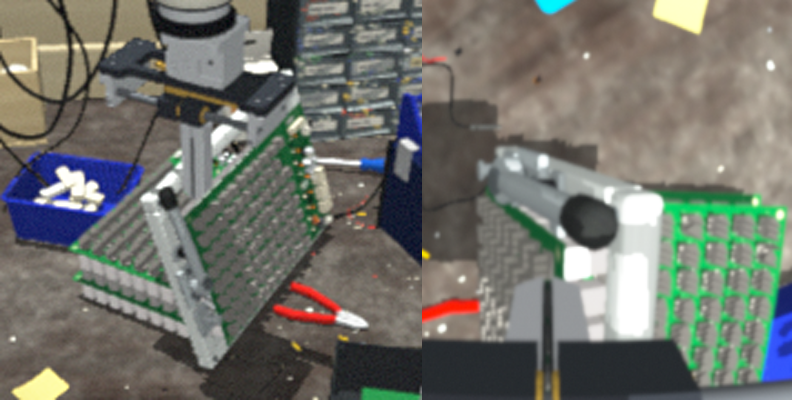

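Request:
arm_command(plan=[1.6,0.2,0,0,0,0,1,1.2,0,0,0,0,0,1,1.2,0,0.2,0,0,0,1,1.2,-0.1,0.3,0,0,0,1])

```text
time: 4.05
tool_pos: [0.6845, 0.1139, 0.21]
ee_rot: [3.141, 0.0, 1.509]
wrist_force: [-1.9, -0.9, 1.7]
width: 0.0007
```

Run:
```python
from h import *
from bench import cams
import cv2
p,R,o=now();print(p,o["ee_rot"],o["wrist_force"])
a=cams.snapshot("scene")["pixels"][75:255,230:420,::-1];b=cams.snapshot("wrist")["pixels"][60:300,240:480,::-1]
cv2.imwrite("pics/p3.png",np.hstack([cv2.resize(a,(422,400),interpolation=cv2.INTER_CUBIC),cv2.resize(b,(370,400))]))
```

```text
[0.68447814 0.11390983 0.20998944] [3.14101666e+00 1.24490531e-05 1.50920436e+00] [-1.85031464 -0.94621787  1.7460734 ]
```

View pics/p3.png

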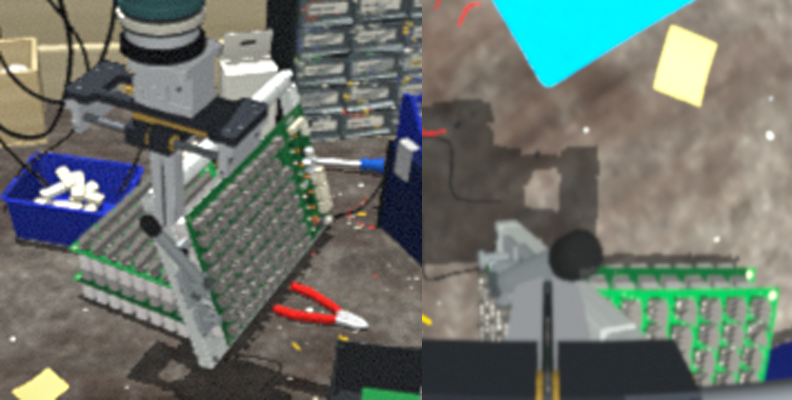

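Request:
arm_command(plan=[1.1,-0.2,0.6,0,0,0,1,1,-0.3,0.6,0,0,0,1,0.9,-0.4,0.7,0,0,0,1,0.8,-0.4,0.8,0,0,0,1])

```text
time: 4.65
tool_pos: [0.6735, 0.1524, 0.1819]
ee_rot: [-3.141, -0.0, 1.509]
wrist_force: [-0.9, -0.7, 1.0]
width: 0.0002
```

Run:
```python
from h import *
from bench import cams
import cv2
p,R,o=now();print(p,o["ee_rot"],o["wrist_force"])
a=cams.snapshot("scene")["pixels"][75:255,230:420,::-1];b=cams.snapshot("wrist")["pixels"][60:300,240:480,::-1]
cv2.imwrite("pics/p4.png",np.hstack([cv2.resize(a,(422,400),interpolation=cv2.INTER_CUBIC),cv2.resize(b,(370,400))]))
```

```text
[0.67354673 0.15239904 0.18186658] [-3.14126490e+00 -3.61553564e-04  1.50902030e+00] [-0.88783608 -0.68556993  1.02394165]
```

View pics/p4.png

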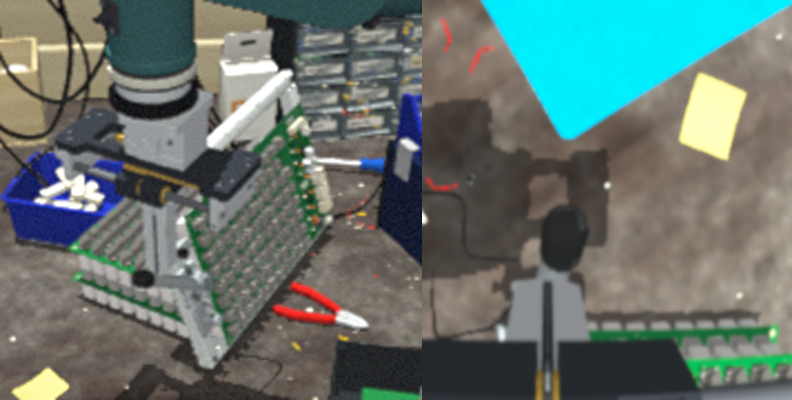

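Request:
arm_command(plan=[0.7,-0.5,1,0,0,0,1,0.5,-0.5,1,0,0,0,1,0.3,-0.5,1,0,0,0,1,0.2,-0.5,1,0,0,0,1,0,-0.6,1,0,0,0,1,-0.1,-0.6,1,0,0,0,1,-0.3,-0.5,1,0,0,0,1,0,0,0,0,0,0,1])

```text
time: 5.75
tool_pos: [0.6369, 0.1663, 0.1111]
ee_rot: [-3.139, 0.001, 1.508]
wrist_force: [0.8, -0.1, -0.6]
width: 0.0002
```

Run:
```python
from h import *
from bench import cams
import cv2
p,R,o=now();print(p,o["ee_rot"],o["wrist_force"])
a=cams.snapshot("scene")["pixels"][75:255,230:420,::-1];b=cams.snapshot("wrist")["pixels"][60:300,240:480,::-1]
cv2.imwrite("pics/p5.png",np.hstack([cv2.resize(a,(422,400),interpolation=cv2.INTER_CUBIC),cv2.resize(b,(370,400))]))
```

```text
[0.63685104 0.16625697 0.11113484] [-3.13936520e+00  7.22943894e-04  1.50828589e+00] [ 0.79117649 -0.13415215 -0.59275127]
```

View pics/p5.png

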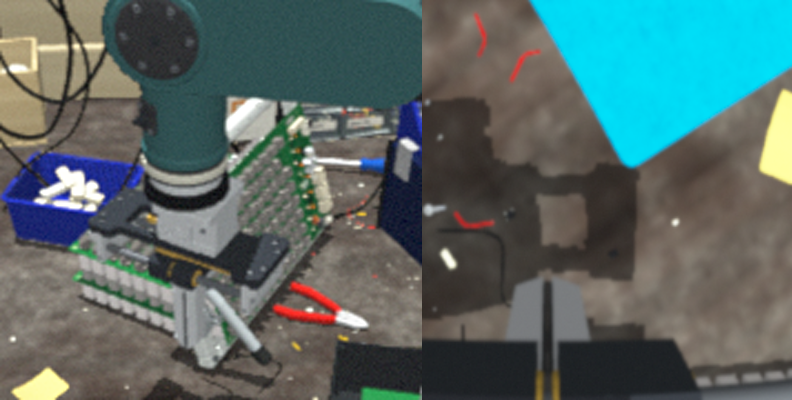

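Run:
```python
from h import *
p0,R0,o=now()
Rc,t=car(PC)
R1=tool(PC[2],.32)
g=cw(PC,(0,0,200))[0]; z=R1[:,2]
print(g,z)
steps(p0,R0,[(p0+[0,0,.21],R0,4),(g-z*.08,R1,6)])
```

```text
[ 0.69997366 -0.05913855  0.19267818] [-0.31400803  0.01873707 -0.94923542]
[ 0.    0.   -5.25] [0. 0. 0.]
[ 0.    0.   -5.25] [0. 0. 0.]
[ 0.    0.   -5.25] [0. 0. 0.]
[ 0.    0.   -5.25] [0. 0. 0.]
--
[-3.69  1.68  0.9 ] [ 3.06 -0.   -0.03]
[-3.69  1.73  0.81] [ 3.06 -0.   -0.03]
[-3.69  1.77  0.72] [ 3.06 -0.   -0.03]
[-3.69  1.8   0.62] [ 3.06 -0.   -0.03]
[-3.69  1.83  0.53] [ 3.06 -0.   -0.03]
[-3.69  1.85  0.43] [ 3.06 -0.   -0.03]
--
```

Request:
arm_command(plan=[0,0,-5.2,0,0,0,1,0,0,-5.3,0,0,0,1,0,0,-5.2,0,0,0,1,0,0,-5.3,0,0,0,0.6])

```text
time: 6.35
tool_pos: [0.638, 0.1667, 0.3251]
ee_rot: [3.14, -0.0, 1.509]
wrist_force: [0.9, -0.8, -0.4]
width: 0.0074
```

Request:
arm_command(plan=[-3.7,1.7,0.9,3.1,0,0,0.4,-3.7,1.7,0.8,3.1,0,0,0.4,-3.7,1.8,0.7,3.0,0,0,0.4,-3.7,1.8,0.6,3.0,0,0,0.4,-3.7,1.8,0.5,3.1,0,0,0.4,-3.7,1.9,0.4,3.1,0,0,0.4,0,0,0,0,0,0,0.4])

```text
time: 7.22
tool_pos: [0.7164, -0.0639, 0.257]
ee_rot: [-2.816, -0.0, 1.504]
wrist_force: [0.1, 0.9, -0.3]
width: 0.0561
```

Run:
```python
from h import *
from bench import cams
import cv2
p,R,o=now();print(p,o["ee_rot"],o["joint_positions"],o["wrist_force"],o["width"])
print(R.T@Rr.from_euler('z',PC[2]).as_matrix()@Rr.from_euler('y',.32).as_matrix())
g=cw(PC,(0,0,200))[0];print("err tool cm",(R.T@(g-p)*100).round(2))
s=cams.snapshot("wrist");a=s["pixels"][:,:,::-1].copy()
for P in [(9,161,220),(-9,161,220),(9,60,220),(-9,60,220),(-69,144,13),(-22,152,110)]:
    u=wproj(s,p,R,cw(PC,P))[0];cv2.circle(a,tuple(int(x) for x in u),1,(0,0,255),-1)
cv2.imwrite("pics/w6.png",a)
a=cams.snapshot("scene")["pixels"][75:255,230:420,::-1];b=cams.snapshot("side")["pixels"][75:255,230:420,::-1]
cv2.imwrite("pics/p6.png",np.hstack([cv2.resize(a,(399,378),interpolation=cv2.INTER_CUBIC),cv2.resize(b,(399,378))]))
```

```text
[ 0.71643522 -0.06385034  0.25701008] [-2.81571416e+00 -2.30332316e-04  1.50368589e+00] [-0.15442887  0.83763174  0.27949853 -0.03889986  2.34882463 -0.11012748] [ 0.1418902   0.89538084 -0.33001858] 0.05605866223588337
[[ 0.00705666  0.99997177  0.00258115]
 [ 0.99995788 -0.00704136 -0.00588668]
 [-0.00586834  0.00262258 -0.99997934]]
err tool cm [0.36 0.47 6.63]
```

View pics/p6.png

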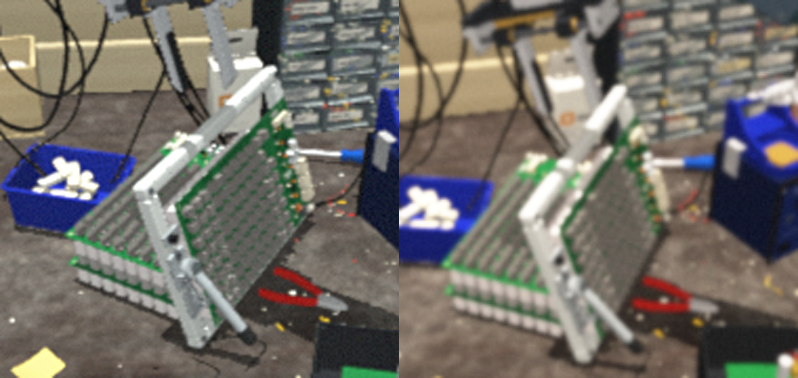

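View pics/w6.png

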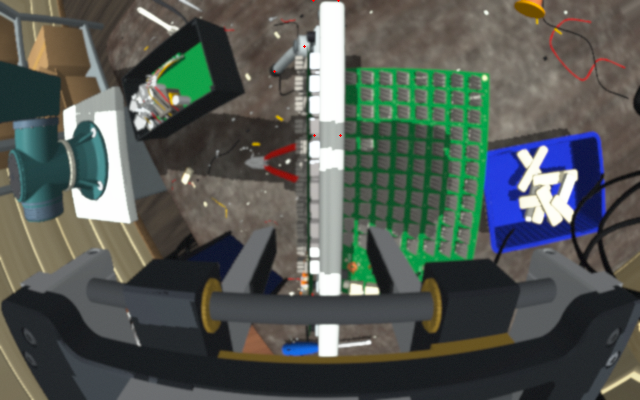

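Run:
```python
from h import *
from bench import cams
import cv2
p,R,o=now()
s=cams.snapshot("wrist");g=s["pixels"].min(axis=2).astype(int)
for r in (40,80,110,135,170,200,230):
    print(r,''.join('%4d'%v for v in g[r,308:352]))
for yy in (140,100,60,20,-20):
    print(yy,wproj(s,p,R,cw(PC,[(9,yy,220),(-9,yy,220),(0,yy,220)])).round(1).tolist())
cv2.imwrite("pics/w6z.png",cv2.resize(s["pixels"][:240,260:400,::-1],None,fx=2.5,fy=2.5,interpolation=cv2.INTER_CUBIC))
```

```text
40  148 135 101  69  56  52  52  51  51  70 138 211 238 238 220 182 174 218 248 254 254 255 255 255 255 255 255 255 255 255 255 255 254 254 254 254 253 250 241 215 155 105  90  89
80   70  62  50  37  57  96 127 143 152 160 169 171 171 168 168 187 228 249 253 254 255 255 255 255 255 255 255 255 255 255 255 255 254 254 254 254 253 249 237 196 135  87  76  77
110  119  85  54  78 185 251 255 255 255 255 255 255 255 255 253 243 241 251 254 255 255 255 255 255 255 255 255 255 255 255 255 255 255 255 254 254 253 247 230 182 124  90  86  85
135   96  79  54  42  85 139 174 191 195 195 196 196 195 190 172 151 152 163 173 181 186 188 185 184 186 185 187 188 188 188 186 183 183 182 182 178 171 162 140 110  86  83  85  88
170   84  76  55  60 115 166 190 193 194 194 194 193 191 180 164 153 159 171 178 186 189 188 186 183 183 187 189 192 191 190 188 187 186 184 182 175 165 143 108  73  57  61  70  72
200   73  64  47  58 104 152 177 185 187 187 188 186 182 168 153 153 162 171 180 185 189 186 182 181 182 185 188 190 191 190 187 186 184 179 175 167 148 121  93  82  83  88  86  77
230   64  62  56  71 119 168 187 192 192 192 191 192 185 170 157 158 165 173 181 186 187 181 178 176 179 183 185 188 188 187 186 183 180 175 166 151 126  96  86  87  89  85  77  60
140 [[343.4, 34.5], [318.6, 34.2], [331.0, 34.3]]
100 [[343.7, 86.9], [318.6, 86.7], [331.2, 86.8]]
60 [[343.5, 141.5], [318.7, 141.4], [331.1, 141.4]]
20 [[342.9, 195.1], [318.8, 195.1], [330.9, 195.1]]
-20 [[341.9, 244.6], [319.0, 244.8], [330.5, 244.7]]
```

View pics/w6z.png

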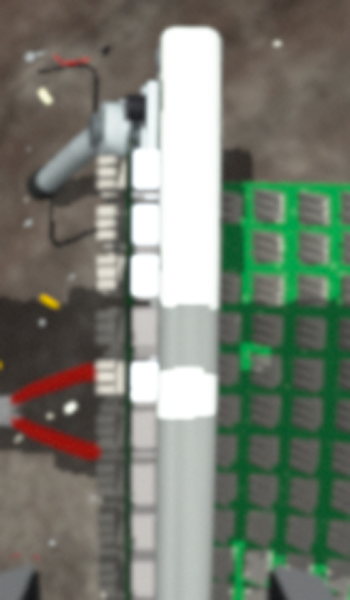

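```bash
sed -i 's/^PC=.*/PC=(.6472,-.0559,-.069)/' h.py
python3 - <<'E'
from h import *
p0,R0,o=now();print(p0,o["ee_rot"])
R1=tool(PC[2],.32);g=cw(PC,(0,0,200))[0]
steps(p0,R0,[(g,R1,1)])
E
```

```text
[ 0.71629315 -0.05884228  0.2673031 ] [-2.83104945e+00  9.75701586e-05  1.51059019e+00]
[-0.17  0.87  7.56] [0.54 0.16 0.48]
--
```

Request:
arm_command(plan=[-0.1,0.5,1.5,0.3,0.1,0.3,0.4,-0.1,0.4,1.5,0.3,0,0.2,0.4,0,0,0,0,0,0,0.4])

```text
time: 7.8
tool_pos: [0.7155, -0.0606, 0.2353]
ee_rot: [-2.82, 0.001, 1.502]
wrist_force: [-0.2, 0.1, -0.2]
width: 0.0565
```

Run:
```python
from h import *
p0,R0,o=now();print(p0,o["ee_rot"])
R1=tool(PC[2],.32);g=cw(PC,(0,0,200))[0]
steps(p0,R0,[(g,R1,1)])
```

```text
[ 0.71551398 -0.06063458  0.23534952] [-2.81966155e+00  1.37165630e-03  1.50210512e+00]
[0.01 0.01 4.49] [-0.11  0.08 -0.01]
--
```

Now aligned; descend straight along the tool axis.

Request:
arm_command(plan=[0,0,1.5,0,0,0,0.4,0,0,1.5,0,0,0,0.4,0,0,1.0,0,0,0,0.4,0,0,0.4,0,0,0,0.4,0,0,0,0,0,0,0.4])

```text
time: 8.43
tool_pos: [0.7018, -0.0609, 0.1933]
ee_rot: [-2.819, 0.001, 1.501]
wrist_force: [0.5, 0.6, 0.0]
width: 0.0565
```

Run:
```python
from h import *
from bench import cams
import cv2
p0,R0,o=now();print(p0,o["ee_rot"],o["wrist_force"])
R1=tool(PC[2],.32);g=cw(PC,(0,0,200))[0]
steps(p0,R0,[(g,R1,1)])
a=cams.snapshot("scene")["pixels"][75:255,230:420,::-1];b=cams.snapshot("wrist")["pixels"][:,:,::-1]
cv2.imwrite("pics/p7.png",np.hstack([cv2.resize(a,(370,350),interpolation=cv2.INTER_CUBIC),cv2.resize(b[150:400,170:470],(420,350))]))
```

```text
[ 0.70180961 -0.06086774  0.19328873] [-2.81916972e+00  1.45986723e-03  1.50065080e+00] [0.53685256 0.56067548 0.01856232]
[ 0.12 -0.02  0.07] [-0.14  0.06 -0.09]
--
```

View pics/p7.png

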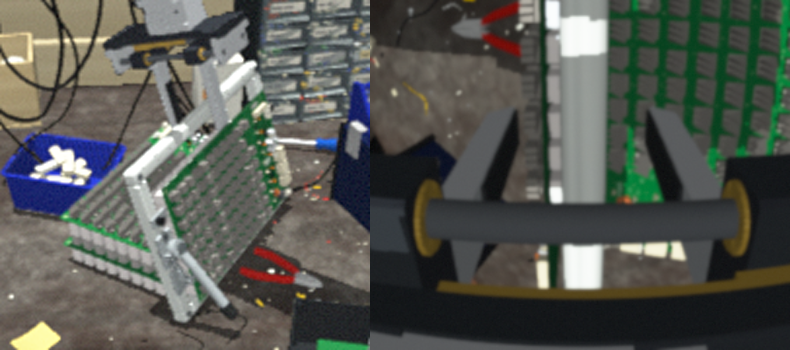

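Bar is centred between the fingers. Close.

Request:
arm_command(plan=[0,0,0,0,0,0,0.7,0,0,0,0,0,0,0.8,0,0,0,0,0,0,1,0,0,0,0,0,0,1,0,0,0,0,0,0,1])

```text
time: 9.15
tool_pos: [0.7015, -0.0614, 0.1915]
ee_rot: [-2.817, 0.001, 1.5]
wrist_force: [0.6, 0.3, -0.3]
width: 0.018
```

Run:
```python
from h import *
p0,R0,o=now();print(p0,o["ee_rot"],o["wrist_force"],o["wrist_torque"],o["width"])
# rotate about back lower edge by -0.32 in 16 rows; in carrier axes
tilt=np.pi+o["ee_rot"][0];print("tilt",tilt)
R1=tool(PC[2],.32);Rc,t=car(PC)
piv=np.array([PC[0],PC[1],0])
n=16;p=p0;R=R0;ax=Rr.from_euler('z',PC[2]).as_matrix()@[0,1,0]
d=Rr.from_rotvec(-ax*.32/n).as_matrix()
pn=piv+d@(p-piv);Rn=d@R
print("per row",(R.T@(pn-p)*100).round(3),np.degrees(Rr.from_matrix(R.T@Rn).as_rotvec()).round(3))
D=Rr.from_rotvec(-ax*.32).as_matrix();print("final",piv+D@(p0-piv))
```

```text
[ 0.70148148 -0.06144878  0.19148203] [-2.81655006e+00  1.33146823e-03  1.49984784e+00] [ 0.63615995  0.31662535 -0.25122969] [-0.05491166 -0.28316499 -0.00098868] 0.018007680934568074
tilt 0.32504259516130674
per row [-0.001 -0.398  0.023] [-1.146e+00  3.000e-03  1.000e-03]
final [ 0.63862912 -0.05710507  0.19891638]
```

Request:
arm_command(plan=[0,-0.2,-0.1,-0.5,0,0,1,0,-0.4,-0.08,-1.1,0,0,1,0,-0.4,0,-1.2,0,0,1,0,-0.4,0.02,-1.1,0,0,1,0,0,0,0,0,0,1])

```text
time: 9.78
tool_pos: [0.6881, -0.0605, 0.1955]
ee_rot: [-2.883, 0.001, 1.5]
wrist_force: [0.4, 0.3, -9.1]
width: 0.0177
```

```bash
cat > st.py <<'E'
from h import *
from bench import cams
import cv2,sys
p0,R0,o=now();print(p0,o["ee_rot"],o["wrist_force"],o["wrist_torque"],o["width"],o["time"])
tilt=np.pi+o["ee_rot"][0] if o["ee_rot"][0]<0 else o["ee_rot"][0]-np.pi
ax=Rr.from_euler('z',PC[2]).as_matrix()@[0,1,0];piv=np.array([PC[0],PC[1],0])
D=Rr.from_rotvec(ax*(tilt-.325)).as_matrix();g0=np.array([.70148,-.06145,.19148])
print("tilt",tilt,"off pivot arc (tool cm)",(R0.T@(p0-(piv+D@(g0-piv)))*100).round(2))
a=cams.snapshot("scene")["pixels"][75:255,230:420,::-1];b=cams.snapshot("side")["pixels"][75:255,230:420,::-1]
cv2.imwrite(sys.argv[1],np.hstack([cv2.resize(a,(399,378),interpolation=cv2.INTER_CUBIC),cv2.resize(b,(399,378))]))
E
python3 st.py pics/p8.png
```

```text
[ 0.68811404 -0.06046561  0.19552512] [-2.88286901e+00  1.31776901e-03  1.49985687e+00] [ 0.40862301  0.2855455  -9.05794408] [-0.20510931 -0.91153854 -0.00797132] 0.017663141048900082 9.775
tilt 0.25872364788424695 off pivot arc (tool cm) [ 0.01 -0.08 -0.07]
```

View pics/p8.png

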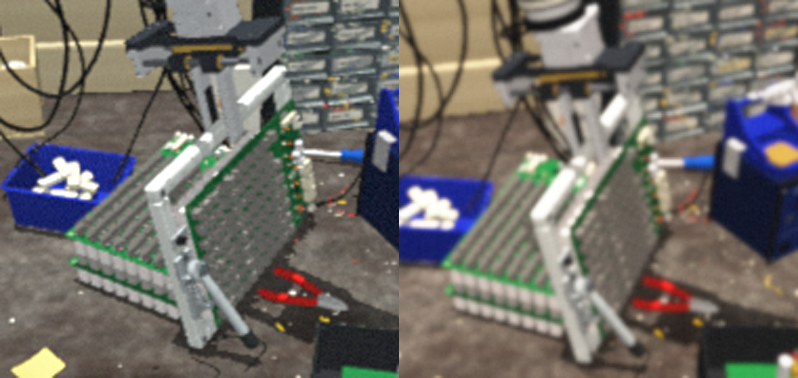

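Run:
```python
from h import *
from bench import cams
import cv2
Rz=Rr.from_euler('z',PC[2]).as_matrix()
for n in("scene","side"):
    s=cams.snapshot(n);im=s["pixels"][:,:,::-1];h=cv2.cvtColor(im,cv2.COLOR_BGR2HSV)
    m=(((h[...,0]<8)|(h[...,0]>172))&(h[...,1]>150)&(h[...,2]>60)).astype(np.uint8);m[:170]=0;m[:,:330]=0;m[250:]=0;m[:,420:]=0
    ys,xs=np.nonzero(m)
    W=[]
    for u,v in zip(xs,ys):
        c,d=ray(s,u,v);W.append(c+d*(.008-c[2])/d[2])
    W=(np.array(W)-[PC[0],PC[1],0])@Rz; i=np.argsort(-W[:,0])[:6]
    print(n,len(xs),"rel to back edge (carrier axes, mm)",(W[i]*1000).round(0).tolist(),xs[i],ys[i], W.min(0)*1000)
    cv2.imwrite(f"pics/cut_{n}.png",cv2.resize(im[175:255,310:420],None,fx=6,fy=6,interpolation=cv2.INTER_CUBIC))
```

```text
scene 226 rel to back edge (carrier axes, mm) [[-31.0, -14.0, 8.0], [-32.0, 38.0, 8.0], [-33.0, 33.0, 8.0], [-33.0, -10.0, 8.0], [-33.0, -15.0, 8.0], [-34.0, 42.0, 8.0]] [361 353 354 361 362 353] [202 213 212 203 202 214] [-104.40875009 -172.06734504    8.        ]
side 252 rel to back edge (carrier axes, mm) [[-28.0, -15.0, 8.0], [-29.0, 31.0, 8.0], [-30.0, -11.0, 8.0], [-30.0, 35.0, 8.0], [-31.0, -16.0, 8.0], [-31.0, -7.0, 8.0]] [346 341 346 341 347 346] [207 217 208 218 207 209] [-254.72348159  -22.48957031    8.        ]
```

View pics/cut_scene.png

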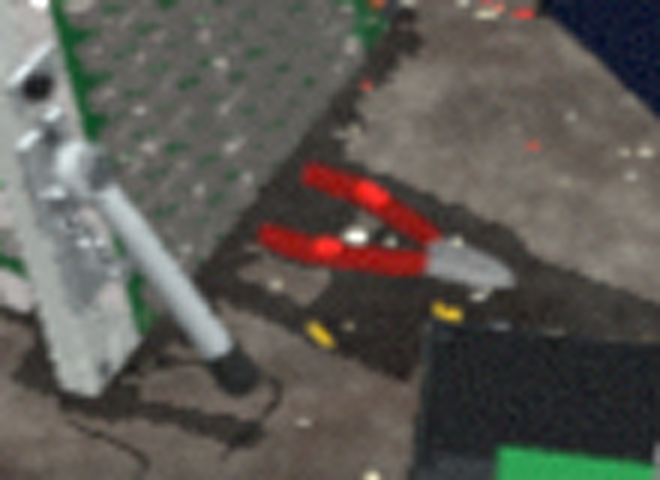

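Request:
arm_command(plan=[0,-0.3,-0.1,-1.1,0,0,1,0,-0.3,-0.05,-1.2,0,0,1,0,-0.3,0,-1.1,0,0,1,0,-0.3,0,-1.2,0,0,1,0,-0.3,0,-1.1,0,0,1,0,-0.3,0.02,-1.2,0,0,1,0,-0.3,0.02,-1.1,0,0,1,0,0,0,0,0,0,1])

```text
time: 10.98
tool_pos: [0.6678, -0.059, 0.2029]
ee_rot: [-3.024, 0.001, 1.5]
wrist_force: [1.6, 0.4, -9.6]
width: 0.0179
```

```bash
python3 st.py pics/p9.png
```

```text
[ 0.66777187 -0.05900492  0.20289498] [-3.02444734e+00  1.34650483e-03  1.49977698e+00] [ 1.57364092  0.41049842 -9.55617359] [-0.20105404 -0.43087631  0.02309275] 0.017867478546315197 10.975
tilt 0.1171453112320604 off pivot arc (tool cm) [ 0.01  0.63 -0.51]
```

View pics/p9.png

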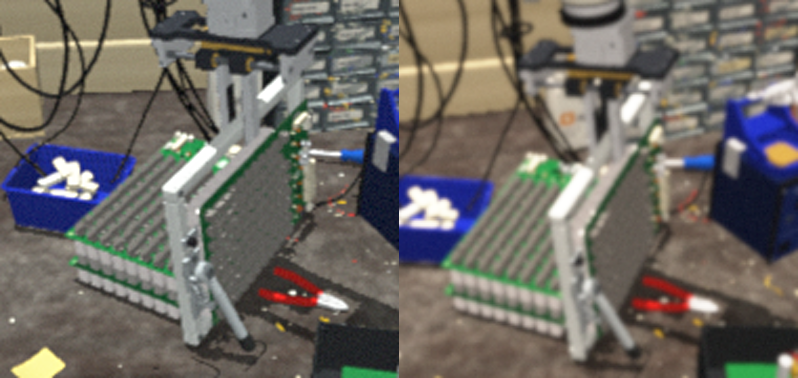

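Request:
arm_command(plan=[0,-0.3,0.02,-1.1,0,0,1,0,-0.3,0.02,-1.2,0,0,1,0,-0.3,0.02,-1.1,0,0,1,0,-0.3,0.02,-1.1,0,0,1,0,-0.4,0.02,-1.1,0,0,1,0,-0.4,0.02,-1.1,0,0,1,0,0,0,0,0,0,1])

```text
time: 11.95
tool_pos: [0.6477, -0.0575, 0.2028]
ee_rot: [-3.141, 0.001, 1.5]
wrist_force: [-0.1, 0.1, -8.7]
width: 0.0177
```

```bash
python3 st.py pics/p10.png
```

```text
[ 0.64765854 -0.05754653  0.20283511] [-3.14123885e+00  1.30305310e-03  1.49983383e+00] [-0.0696053   0.08637889 -8.71993877] [-0.14551348 -0.12759934 -0.06259515] 0.0176840193044317 11.95
tilt 0.0003538050694547046 off pivot arc (tool cm) [ 0.02  1.   -0.4 ]
```

View pics/p10.png

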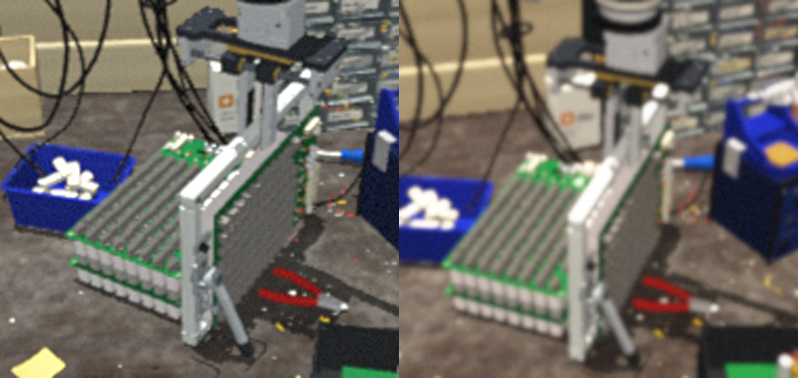

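Request:
arm_command(plan=[0,0,0.1,0,0,0,1,0,0,0.1,0,0,0,1,0,0,0,0,0,0,1])

```text
time: 12.42
tool_pos: [0.6484, -0.0576, 0.2001]
ee_rot: [-3.14, 0.001, 1.5]
wrist_force: [0.1, 0.2, -9.1]
width: 0.0178
```

Request:
arm_command(plan=[0,0,0.1,0,0,0,1,0,0,0,0,0,0,1])

```text
time: 12.68
tool_pos: [0.6485, -0.0577, 0.1997]
ee_rot: [-3.141, 0.001, 1.5]
wrist_force: [0.1, 0.6, -8.9]
width: 0.0182
```

Request:
arm_command(plan=[0,0,0.06,0,0,0,1,0,0,0,0,0,0,1])

```text
time: 12.92
tool_pos: [0.6485, -0.0579, 0.1995]
ee_rot: [3.141, 0.002, 1.5]
wrist_force: [-0.4, -1.3, -4.8]
width: 0.0179
```

Request:
arm_command(plan=[0,0,0.04,0,0,0,1,0,0,0,0,0,0,1])

```text
time: 13.18
tool_pos: [0.6486, -0.0581, 0.1993]
ee_rot: [3.141, 0.002, 1.499]
wrist_force: [-0.6, -1.9, -4.4]
width: 0.0178
```

Request:
arm_command(plan=[0,0,0.06,0,0,0,1,0,0,0,0,0,0,1])

```text
time: 13.42
tool_pos: [0.6487, -0.0581, 0.1992]
ee_rot: [3.14, 0.002, 1.5]
wrist_force: [-0.1, -2.3, -1.8]
width: 0.0179
```

```bash
python3 st.py pics/p11.png
```

```text
[ 0.64868612 -0.05809228  0.19923446] [3.14016894e+00 2.21525066e-03 1.49951871e+00] [-0.14354245 -2.33039822 -1.75454876] [-0.52329278  0.12003919 -0.00540861] 0.017856864681270797 13.425
tilt -0.00142371009737996 off pivot arc (tool cm) [-0.03  1.14 -0.04]
```

View pics/p11.png

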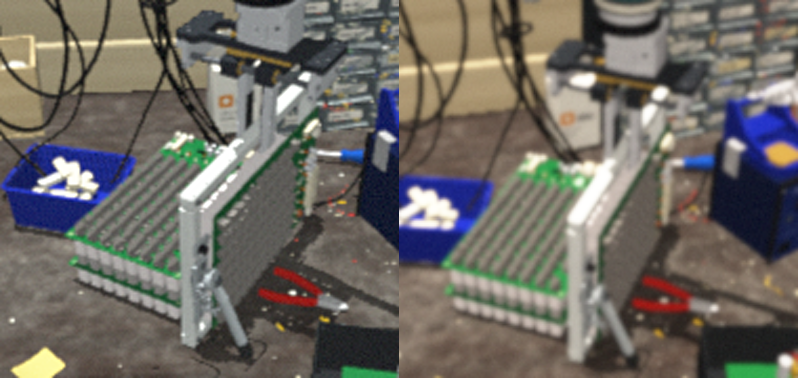

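Request:
arm_command(plan=[-0.05,0,0.06,0,0,0,1,0,0,0,0,0,0,1])

```text
time: 13.78
tool_pos: [0.6488, -0.0581, 0.1992]
ee_rot: [3.139, 0.001, 1.5]
wrist_force: [-1.9, -2.3, 6.7]
width: 0.0176
```

Request:
arm_command(plan=[-0.03,0,0.06,0,0,0,1,0,0,0,0,0,0,1,0,0,0,0,0,0,1])

```text
time: 14.15
tool_pos: [0.6489, -0.0581, 0.1992]
ee_rot: [3.139, 0.001, 1.5]
wrist_force: [-1.9, -1.0, 7.0]
width: 0.0179
```

```bash
python3 st.py pics/p12.png
python3 - <<'E'
from bench import cams
import cv2,numpy as np
a=cams.snapshot("scene")["pixels"][140:250,300:410,::-1];b=cams.snapshot("side")["pixels"][140:250,300:410,::-1]
cv2.imwrite("pics/p12z.png",np.hstack([cv2.resize(a,(396,396),interpolation=cv2.INTER_CUBIC),cv2.resize(b,(396,396),interpolation=cv2.INTER_CUBIC)]))
from h import *
# upright model: predicted pts from tool pose
p,R,o=now();yaw=o["ee_rot"][2]-np.pi/2
Rz=Rr.from_euler('z',yaw).as_matrix();t=np.array([p[0],p[1],0])
for n in("scene","side"):
    s=cams.snapshot(n)
    for nm,P in dict(footbottom=(-69,144,3),foot=(-69,144,13),postBL=(9,161,0),postFL=(-9,161,0),topBL=(9,161,220),topFL=(-9,161,220)).items():
        print(n,nm,proj(s,Rz@(np.array(P)/1000)+t)[0].round(1), ((proj(s,Rz@(np.array(P)/1000)+t)[0]-[300,140])*3.6).round(0))
E
```

```text
[ 0.64887607 -0.05811497  0.19919573] [3.13879429e+00 1.07642724e-03 1.50022590e+00] [-1.86100505 -1.04393643  6.97599498] [-0.30100579  0.45492171  0.05018294] 0.017934060747062705 14.15
tilt -0.002798367460497886 off pivot arc (tool cm) [-0.03  1.18 -0.03]
scene footbottom [346.6 243.5] [168. 373.]
scene foot [346.8 240.7] [168. 363.]
scene postBL [316.1 237.4] [ 58. 351.]
scene postFL [322.3 240. ] [ 80. 360.]
scene topBL [314.7 166.4] [53. 95.]
scene topFL [321.8 168.8] [ 79. 104.]
side footbottom [341.1 248.5] [148. 391.]
side foot [341.2 245.8] [148. 381.]
side postBL [310.9 245.9] [ 39. 381.]
side postFL [317.2 247.7] [ 62. 388.]
side topBL [309.9 178.7] [ 36. 139.]
side topFL [317.2 180.4] [ 62. 146.]
```

View pics/p12z.png

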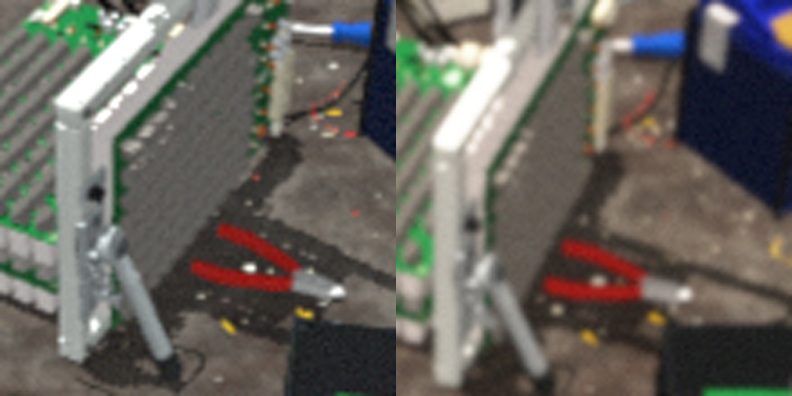

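Request:
arm_command(plan=[0,0,-0.02,0.2,0,0,1,0,0,0,0,0,0,1,0,0,0,0,0,0,1])

```text
time: 14.82
tool_pos: [0.6491, -0.0581, 0.1992]
ee_rot: [-3.141, 0.001, 1.5]
wrist_force: [-1.3, -1.6, 6.3]
width: 0.0178
```

```bash
python3 st.py pics/p13.png
```

```text
[ 0.6491241  -0.05812298  0.1991983 ] [-3.14138599e+00  1.11428888e-03  1.50023168e+00] [-1.26379761 -1.62593212  6.29315448] [-0.3333025   0.28510633 -0.01289405] 0.01778086415456112 14.825
tilt 0.00020666079746112231 off pivot arc (tool cm) [-0.03  1.15 -0.03]
```

Request:
arm_command(plan=[-0.03,0,-0.02,0.2,0,0,1,0,0,0,0,0,0,1,0,0,0,0,0,0,1,0,0,0,0,0,0,1,0,0,0,0,0,0,1])

```text
time: 15.55
tool_pos: [0.6493, -0.0581, 0.1992]
ee_rot: [-3.138, 0.001, 1.5]
wrist_force: [-0.6, -0.8, 5.4]
width: 0.0179
```

```bash
python3 st.py pics/p14.png
python3 - <<'E'
from bench import cams
import cv2
cv2.imwrite("pics/s14.png",cams.snapshot("scene")["pixels"][:,:,::-1])
E
```

```text
[ 0.64934898 -0.05814083  0.19921765] [-3.13836206e+00  5.48638551e-04  1.50048212e+00] [-0.63967119 -0.84438414  5.41081951] [-0.2432047   0.0356092   0.06118308] 0.017859241484753006 15.55
tilt 0.003230596036591926 off pivot arc (tool cm) [-0.03  1.11 -0.04]
```

View pics/s14.png

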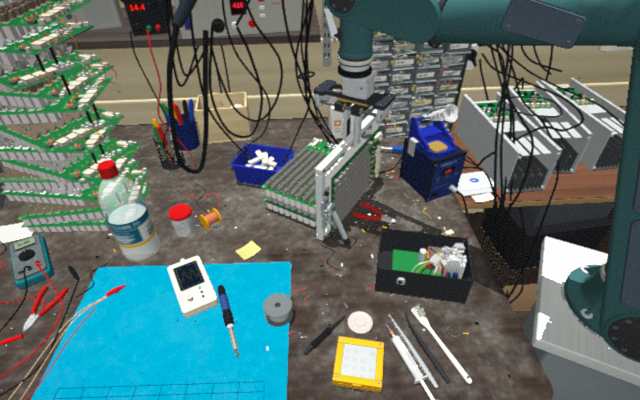

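```bash
python3 -c "
from bench import close_job;print(close_job())"
```

```text
the job is handed in; nothing more can be done
None
```

The job is done and handed in at about 15.6 s of the 48 s allowed, with the gripper still holding the bar.

- **Side stand:** With the carrier still leaning on the stack, I pushed the stand out with the closed fingers, past dead centre. It snapped down. In the scene picture the foot sits within about 1 px of where it should be on its stop.
- **Carrier:** I gripped the carry bar at its middle, square to it (17.9 mm opening). I brought the carrier upright while lifting it a few millimetres, and set it down about 11 mm further back than a plain tip-up would have put it. This keeps the board from hanging over the side cutters' handles.
- **Last checks:**
  - The tool stands within 0.003 rad of upright.
  - About 5 N presses the carrier onto the bench. The pressure centre is about 2–3 mm from the middle of its 18 mm wide base, so it stands flat.
  - In the last picture the side cutters, the spool and the other things are where they were. I judged this by eye rather than measuring it.

Small disagreements:
- The first fit of the carrier's pose was about 2 mm and 0.01 rad off against the wrist camera, and I corrected it before gripping.
- On setting down, the base first pressed on its front edge and I levelled it by 0.4°. A side force of about 1 N remains.

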